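Tidy the nail station: file and gel jar back into their trays

ROBOT

A 6-joint arm with a two-finger parallel gripper is mounted at the origin on the work surface. World frame = base frame: x ahead of the robot, y to its left, z up, the work surface at z = 0. Lengths are in m, angles in rad, forces in N, time in s.
With the tool pointing down it reaches from about 0.35 to 0.775 m from the base axis. Payload 5.5 kg.
Tool frame: the origin (TCP) lies on the centre line of the jaws, within the pads' length; the fingertips stand 11 mm ahead of it and the grasp point (between the pads) lies 8 mm behind it (env.tip_extent is the distance from the TCP to the fingertips, in m); z points along the fingers, y is the line along which they close (so a half turn about z gives the same grasp; the last joint's range is limited). The gripper opens to 85 mm and grips with 20 to 120 N. Pads are 22 mm wide; open, the fingers measure 114 mm over their backs; the gripper's body (76 mm by 85 mm) begins 54 mm behind the grasp point. The pads swing forward as they close: fully open they stand 13 mm farther back than shut.
Start: joints at [-1.257, 0.313, 0.046, 1.304, 0, 1.431], TCP at [0.252, -0.517, 0.242] pointing down, gripper open.
Joint ranges: [-2.76, 2.76], [-0.86, 1.69], [-1.03, 1.26], [-2.2, 2.34], [-1.47, 1.5], [-3.14, 3.14]. Speed limits (rad/s): [2.57, 2.57, 3.14, 3.14, 3.14, 3.14].

INTERFACE

Orientations are given as a unit quaternion [w, x, y, z].
In Python, from workcell import env gives the robot as it stands.
- The arm moves only by the shell command python3 -m jog 'ROWS' [FORCE]. ROWS is JSON, a list of rows, each a list of 5 numbers: the gripper's target within -1 to 1 (shut at 1, half-way at 0, fully open at -1), then the shift along the tool's x, y, z in m, then the turn about the tool's z in degrees. In form: [[fingers, tx, ty, tz, turn], ...]. A call has 1 to 5 rows; each row shifts and turns the commanded pose from where the row before left it, along the tool's axes as they then stand; what a row does not reach is not made up. A row lasts 1/12 s, in which the tool goes at most 41.7 mm and 7.16 degrees, less where a joint would pass 70% of its speed; a pose out of reach is approached as far as the arm can. A call is refused whole if a number of a shift passes 0.0417 or a number of a turn 7.16, either way. A call with a gripper value outside its range is refused whole. The fingers move at their own pace and stop on an object; FORCE is the grip in N (left out, the last holds). Time passes only in rows, so rows that do not move let the fingers close. It gives the time, the measured TCP pose, the force, the opening and the grip force at its end, in the units of the state.
- env.get_state(): the state, without advancing time (a new reading comes with each control period).
- env.read_camera(name): name is "side" or "top"; returns a dict with "img" (384x512x3 uint8, red, green, blue), "fov_y" (degrees; the focal length in pixels is half the picture's height over the tangent of half this angle, whatever the lens; pixels are square), "cx", "cy" (the principal point, pixels), "D" ([k1, k2, p1, p2, k3] as OpenCV has them; the pictures are not rectified), "T" (4x4, takes a point from camera to world coordinates). Camera axes: x right, y up, looking along -z (the intrinsics and any distortion apply to the point x, -y, -z); pixel columns grow to the right and rows downward; lengths in m; the calibration is good to about 2 mm. A picture is of the moment at which its call begins. There is no depth.
- env.hand_in(): hands the job in; it is judged then, once.
The state is a dict: "clock": time; "joint_pos": joint angles; "qvel": joint speeds; "tau": joint torques, N m; "tcp_pos": TCP position; "orientation": TCP orientation; "wrist_force": force on the tool from outside, world axes, zero at the start; "ft_torque": the same for the moment, N m; "finger_gap": finger opening in m; "grip_force": force on a finger pad.
Only numpy, scipy, OpenCV 4.12 (cv2) and the standard library are available. Lean on these libraries where they do the work, as an engineer would, in place of code of your own. Each camera call takes 0.05 s, during which the arm holds its last target. There are 200 camera calls.

TASK

Tidy the manicure table by sorting the two things left out: lay the loose boat-shaped nail file flat in the wooden tray that holds the other nail files, and stand the loose lidded gel jar upright on the floor of the wooden tray that holds the other gel jars. Set each one down inside its tray rather than dropping it from a height.

Things in the scene. Friction and masses are not known exactly. Their poses are not given: they have to be found in the camera images.
- nail_file_center (a point): centre (half-way up) of the loose nail file: a flat, stiff boat-shaped board 178 mm long, 12 mm thick, 32 mm wide in the middle and tapering to 12 mm at both ends, grey on both faces with a white core; about 30 g. x along its length, y across its width, z up. It starts lying flat on the table (top at 12 mm). The short grey block (95 x 27 x 27 mm) nearby is not a nail file.
- gel_jar_center (a point): centre (half-way up) of the loose gel jar: a squat round jar 46 mm in diameter and 42 mm tall, pale pinkish body with a black screw lid of the same width on top; about 70 g. z up along its axis. It starts upright on the table. The slim bottles with narrow black caps are not gel jars.
- file_tray: open wooden tray fixed to the table, the one for nail files, 240 x 150 mm outside, 45 mm high, walls and floor 5 mm thick. Origin at the centre of its underside on the table; x along its 240 mm length, y across, z up. Two nail files like the loose one lie stacked (24 mm high together) lengthwise along its -y wall, centred at y = -52 mm; the rest of its floor is empty.
- jar_tray: open wooden tray fixed to the table, the one for gel jars; same make and size as the file tray (240 x 150 mm outside, 45 mm high, walls and floor 5 mm). Origin at the centre of its underside on the table; x along its 240 mm length, y across, z up. Two gel jars like the loose one stand in it at its +x end (x = +85 mm, y = -35 and +35 mm); the rest of its floor is empty.
There are look-alikes about, which are no part of the job. Leave any yellow look-alike of the part that bears gel_jar_center alone. What is shaped like the part that bears nail_file_center but red is not meant.

How it is judged:
At the end, for the whole second after the job is handed in: File flat (10 deg) in the file tray, on its floor or the files there, centre within 40 mm of mid-length, 65 mm of mid-width, under 40 mm high. Jar upright (10 deg) on the jar tray's floor, within 110 and 65 mm of its middle, centre under 36 mm high. Both let go, at rest (below 20 mm/s) (x of nail_file_center in the frame of file_tray between -0.04 and 0.04 m and y of nail_file_center in the frame of file_tray between -0.065 and 0.065 m and z of nail_file_center in the frame of file_tray below 0.04 m and (angle between nail_file_center's own z axis and vertical below 0.175 rad or angle between nail_file_center's own z axis and vertical above 2.967 rad) and linear speed of each of nail_file, gel_jar below 0.02 m/s and x of gel_jar_center in the frame of jar_tray between -0.11 and 0.11 m and y of gel_jar_center in the frame of jar_tray between -0.065 and 0.065 m and z of gel_jar_center in the frame of jar_tray below 0.036 m and angle between gel_jar_center's own z axis and vertical below 0.175 rad); the robot touches nothing.
It fails at once if the nail file is dropped from more than about 5 cm (let go and falling faster than 0.3 m/s with its centre still over 60 mm above the table) (contact force between the fingers and nail_file below 0.01 N and height (world z) of nail_file_center above 0.06 m and linear speed of nail_file above 0.3 m/s).
It fails at once if the gel jar is dropped from more than about 4 cm (let go and falling faster than 0.3 m/s with its centre still over 65 mm above the table) (contact force between the fingers and gel_jar below 0.01 N and height (world z) of gel_jar_center above 0.065 m and linear speed of gel_jar above 0.3 m/s).
It also fails if it takes over 54 s, if anything falls off the work surface, if the arm or the gripper's body presses on something with over 40 N, if the wrist force passes 120 N, or if a joint passes its speed limit or range.

## Working session

There is one attempt and no reset: what is moved stays moved. The work goes in short steps, Python scripts to look and compute and a shell command to move; the robot and the scene stay as the last step left them, time stands still between calls to the robot, and variables do not carry over. Pictures are saved under pics/ and viewed, at most 10 in all, crops included, and the job is handed in when it is done.

```bash
mkdir -p pics
cat > h.py <<'E'
import numpy as np, cv2
from workcell import env
def cam(n):
    c=env.read_camera(n); h,w=c["img"].shape[:2]
    f=h/2/np.tan(np.radians(c["fov_y"])/2)
    c["K"]=np.array([[f,0,c["cx"]],[0,f,c["cy"]],[0,0,1]]); c["D"]=np.array(c["D"],float); c["T"]=np.array(c["T"]); return c
def ray(c,px,z):
    p=cv2.undistortPoints(np.array(px,float).reshape(-1,1,2),c["K"],c["D"]).reshape(-1,2)
    d=np.c_[p[:,0],-p[:,1],-np.ones(len(p))]@c["T"][:3,:3].T; o=c["T"][:3,3]
    return o+d*((np.asarray(z)-o[2])/d[:,2])[:,None]
def save(img,name,s=1):
    cv2.imwrite("pics/"+name,cv2.resize(img,None,fx=s,fy=s,interpolation=cv2.INTER_CUBIC)[:,:,::-1])
E
python3 - <<'E'
from h import *
for n in("top","side"):
    c=cam(n); np.savez(""+n,**c); save(c["img"],n+"0.png",1.5); print(n,c["T"].round(3).tolist(),c["fov_y"],c["D"])
s=env.get_state(); print(s["tcp_pos"],s["orientation"],s["finger_gap"],env.tip_extent)
E
```

```text
top [[-0.03, 0.997, -0.073, 0.377], [-0.999, -0.029, 0.014, 0.005], [0.012, 0.073, 0.997, 0.83], [0.0, 0.0, 0.0, 1.0]] 57.19946515059133 [-0.10076019  0.          0.          0.          0.        ]
side [[0.991, 0.105, -0.078, 0.335], [-0.13, 0.729, -0.672, -0.991], [-0.014, 0.676, 0.736, 1.116], [0.0, 0.0, 0.0, 1.0]] 42.20891733493531 [-0.19941811  0.          0.          0.          0.        ]
[ 0.2519206  -0.51639438  0.24148161] [-8.32243880e-04  9.74366893e-01  2.24963245e-01 -6.41794253e-05] 0.08521717895103019 0.011
```

View pics/top0.png

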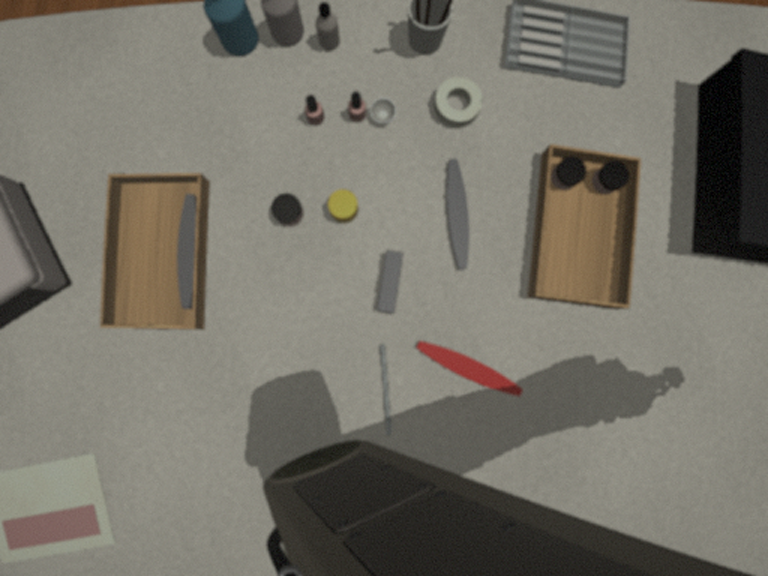

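View pics/side0.png

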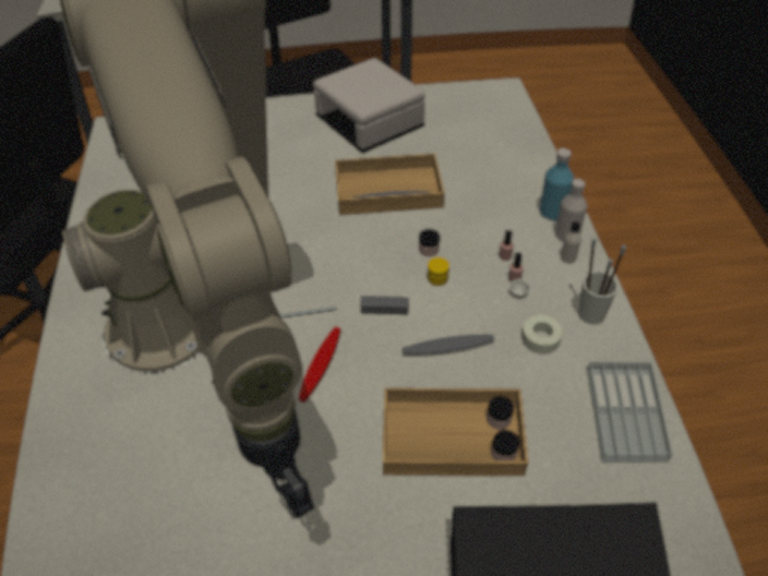

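Candidates in top0 (1.5x pixels):
- **File:** grey boat (457,214), grey block (390,281), red boat (468,368), stacked files already in the tray (187,251).
- **Jar:** black lid (287,208), yellow jar (342,205), slim bottles (314,110) and (357,106), jars already in the tray (570,170) and (613,177).

By the description I choose the grey boat at (457,214) and the black-lidded jar at (287,208). The file tray is on the left and the jar tray on the right. One close crop will check this.

Run:
```python
from h import *
t=np.load("top.npz"); s=np.load("side.npz")
a=t["img"][95:215,170:330]; b=s["img"][145:245,250:340]
a=cv2.resize(a,None,fx=3,fy=3,interpolation=2); b=cv2.resize(b,(324,360),interpolation=2)
save(np.hstack([a,b]),"crop.png")
R=lambda c,p,z: ray(c,np.array(p)/1.5,z).round(4).tolist()
print("file ends top",R(t,[(453,160),(462,268)],.012)," side",R(s,[(404,351),(493,339)],.012))
print("jar",R(t,[(287,209)],.042),R(s,[(429,238)],.042))
print("ftray",R(t,[(109,177),(206,176),(204,327),(102,326)],.045),R(s,[(335,160),(438,155),(443,202),(340,208)],.045))
print("jtray",R(t,[(549,147),(639,158),(630,306),(531,297)],.045),R(s,[(386,390),(521,390),(525,464),(384,466)],.045))
```

```text
file ends top [[0.6454, -0.1262, 0.012], [0.4712, -0.1327, 0.012]]  side [[0.4747, -0.1351, 0.012], [0.6471, -0.1309, 0.012]]
jar [[0.5657, 0.1346, 0.042]] [[0.5682, 0.1314, 0.042]]
ftray [[0.6271, 0.4142, 0.045], [0.6212, 0.2588, 0.045], [0.3902, 0.2619, 0.045], [0.3956, 0.4213, 0.045]] [[0.3957, 0.425, 0.045], [0.639, 0.4085, 0.045], [0.6183, 0.2381, 0.045], [0.3917, 0.2509, 0.045]]
jtray [[0.6533, -0.2726, 0.045], [0.6351, -0.4184, 0.045], [0.4021, -0.385, 0.045], [0.4206, -0.2301, 0.045]] [[0.4265, -0.2419, 0.045], [0.6607, -0.2765, 0.045], [0.631, -0.4216, 0.045], [0.403, -0.3911, 0.045]]
```

View pics/crop.png

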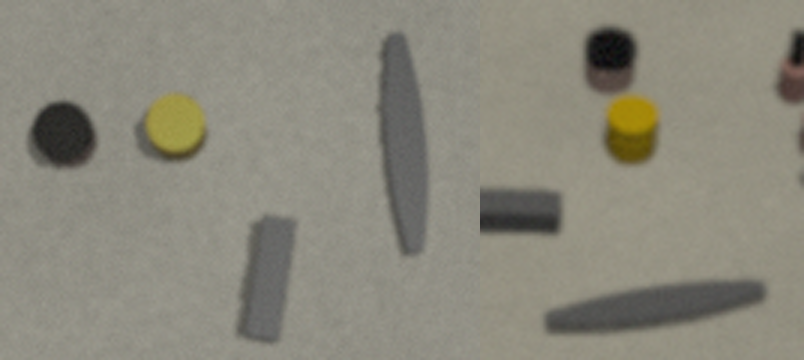

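The crop confirms the choice. At crop (64,134), and again in the side part, there is a black lid on a pinkish body. The grey boat runs from crop (396,34) to (413,252). The grey block and the yellow jar are the look-alikes. I'll turn the tool about 156° and go above the file.

```bash
python3 -m jog '[[-1,0,0,0,-7.1],[-1,0,0,0,-7.1],[-1,0,0,0,-7.1],[-1,0,0,0,-7.1],[-1,0,0,0,-7.1]]' 40
python3 -m jog '[[-1,0,0,0,-7.1],[-1,0,0,0,-7.1],[-1,0,0,0,-7.1],[-1,0,0,0,-7.1],[-1,0,0,0,-7.1]]' >/dev/null
python3 -m jog '[[-1,0,0,0,-7.1],[-1,0,0,0,-7.1],[-1,0,0,0,-7.1],[-1,0,0,0,-7.1],[-1,0,0,0,-7.1]]' >/dev/null
python3 -m jog '[[-1,0,0,0,-7.1],[-1,0,0,0,-7.1],[-1,0,0,0,-7.1],[-1,0,0,0,-7.1],[-1,0,0,0,-7.1]]' >/dev/null
python3 -m jog '[[-1,0,0,0,-7.1],[-1,0,0,0,-7.1],[-1,0,0,0,0]]'
```

```text
clock: 0.52
tcp_pos: [0.252, -0.5165, 0.2418]
orientation: [-0.001, 0.858, 0.514, 0.0]
wrist_force: [-0.1, 0.3, 0.4]
finger_gap: 0.0852
grip_force: 0.0
clock: 2.02
tcp_pos: [0.252, -0.5166, 0.2418]
orientation: [-0.0, -0.021, 1.0, 0.0]
wrist_force: [-0.1, 0.4, -0.0]
finger_gap: 0.0854
grip_force: 0.0
```

```bash
python3 -m jog '[[-1,-0.0268,0.031,0,0],[-1,-0.0268,0.031,0,0],[-1,-0.0268,0.031,0,0],[-1,-0.0268,0.031,0,0],[-1,-0.0268,0.031,0,0]]' >/dev/null
python3 -m jog '[[-0.5,-0.0268,0.031,0,0],[-0.5,-0.0268,0.031,0,0],[-0.5,-0.0268,0.031,0,0],[-0.5,-0.0268,0.031,0,0],[-0.5,-0.0268,0.031,0,0]]' >/dev/null
python3 -m jog '[[-0.3,-0.0268,0.031,0,0],[-0.3,-0.0268,0.031,0,0],[-0.3,0,0,0.04,0],[-0.3,0,0,0.04,0],[-0.3,0,0,0.04,0]]' >/dev/null
python3 -m jog '[[-0.3,0,0,0.04,0],[-0.3,0,0,0,0],[-0.3,0,0,0,0]]'
```

```text
clock: 3.52
tcp_pos: [0.557, -0.1319, 0.0804]
orientation: [-0.003, -0.018, 1.0, 0.001]
wrist_force: [0.5, -0.2, 0.5]
finger_gap: 0.0554
grip_force: 0.0
```

```bash
python3 -m jog '[[-0.3,-0.002,0,0.03,0],[-0.3,0,0,0.02,0],[-0.3,0,0,0.01,0],[-0.3,0,0,0.007,0],[-0.3,0,0,0,0]]'
python3 - <<'E'
from h import *
a=cam("top")["img"];b=cam("side")["img"]
save(np.hstack([cv2.resize(a[60:220,220:380],(400,400),interpolation=2),cv2.resize(b[160:280,240:360],(400,400),interpolation=2)]),"g1.png")
E
```

```text
clock: 3.93
tcp_pos: [0.5617, -0.1331, 0.0161]
orientation: [0.0, -0.019, 1.0, -0.0]
wrist_force: [0.7, -0.3, 1.2]
finger_gap: 0.0555
grip_force: 0.0
```

View pics/g1.png

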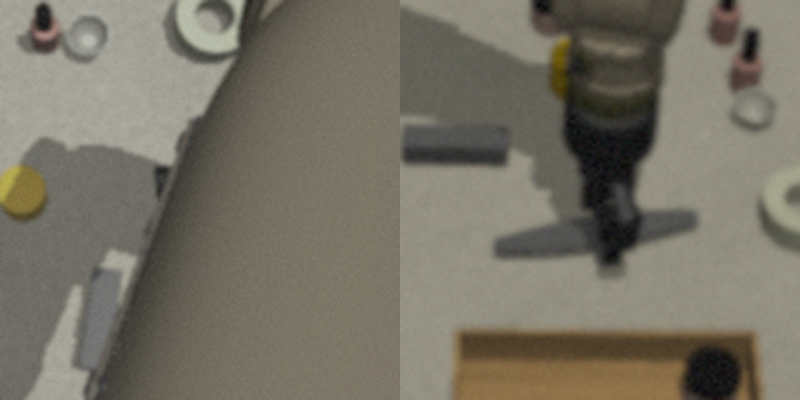

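The side view shows the fingers straddling the file. It spans x 495–697 in the crop, with a finger at about 610, so the grip is close to mid-length. Next I close and lift.

```bash
python3 -m jog '[[-0.3,0.002,0,0.003,0],[0.6,0,0,0,0],[0.6,0,0,0,0],[0.6,0,0,0,0],[0.6,0,0,0,0]]' 40
python3 -m jog '[[0.6,0,0,0,0],[0.6,0,0,0,0],[0.6,0,0,0,0]]'
python3 -m jog '[[0.6,0,0,-0.02,0],[0.6,0,0,-0.03,0],[0.6,0,0,-0.04,0],[0.6,0,0,-0.04,0],[0.6,0,0,0,0]]'
python3 - <<'E'
from h import *
a=cam("top")["img"];b=cam("side")["img"]
save(np.hstack([cv2.resize(a[60:220,220:380],(400,400),interpolation=2),cv2.resize(b[120:260,220:360],(400,400),interpolation=2)]),"g2.png")
E
```

```text
clock: 4.45
tcp_pos: [0.5597, -0.133, 0.0132]
orientation: [0.001, -0.019, 1.0, -0.0]
wrist_force: [-0.1, 0.9, 5.1]
finger_gap: 0.0303
grip_force: 40.8
clock: 4.7
tcp_pos: [0.5597, -0.133, 0.0132]
orientation: [0.001, -0.019, 1.0, -0.0]
wrist_force: [-0.8, 0.3, 6.0]
finger_gap: 0.0305
grip_force: 40.8
clock: 5.12
tcp_pos: [0.5634, -0.1343, 0.1505]
orientation: [0.006, -0.019, 1.0, -0.002]
wrist_force: [1.1, -1.1, -0.3]
finger_gap: 0.0304
grip_force: 40.1
```

View pics/g2.png

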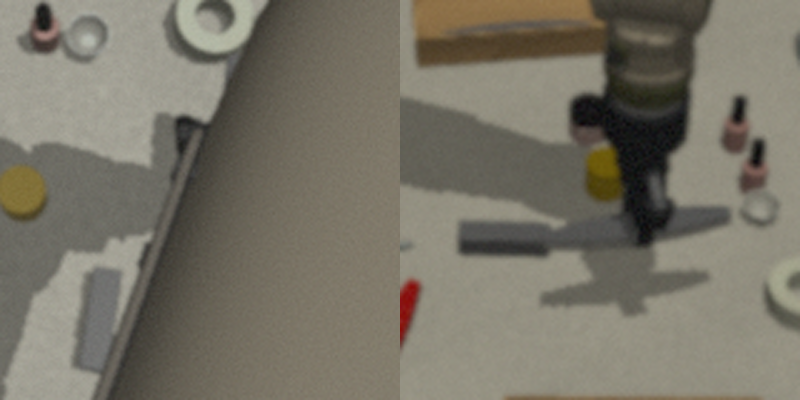

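The file is lifted level; in the right half it spans 550–730 at row 225. Carry it to the file tray.

```bash
python3 -m jog '[[0.6,0,0,0,3.5],[0.6,0.003,0.02,0,0],[0.6,0.0052,0.04,0,0],[0.6,0.0052,0.04,0,0],[0.6,0.0052,0.04,0,0]]' >/dev/null
python3 -m jog '[[0.6,0.0052,0.04,0,0],[0.6,0.0052,0.04,0,0],[0.6,0.0052,0.04,0,0],[0.6,0.0052,0.04,0,0],[0.6,0.0052,0.04,0,0]]' >/dev/null
python3 -m jog '[[0.6,0.0052,0.04,0,0],[0.6,0.0052,0.04,0,0],[0.6,0.0052,0.04,0,0],[0.6,0.003,0.022,0,0],[0.6,0,0,0,0]]' >/dev/null
python3 -m jog '[[0.6,0,0,0.03,0],[0.6,0,0,0.03,0],[0.6,0,0,0.02,0],[0.6,0,0,0,0]]'
python3 - <<'E'
from h import *
a=cam("top")["img"];b=cam("side")["img"]
save(np.hstack([cv2.resize(a[100:230,60:190],(400,400),interpolation=2),cv2.resize(b[80:180,190:290],(400,400),interpolation=2)]),"p1.png")
E
```

```text
clock: 6.8
tcp_pos: [0.5025, 0.3476, 0.0556]
orientation: [-0.005, 0.012, 1.0, -0.003]
wrist_force: [-1.4, -0.7, -0.7]
finger_gap: 0.0309
grip_force: 40.1
```

View pics/p1.png

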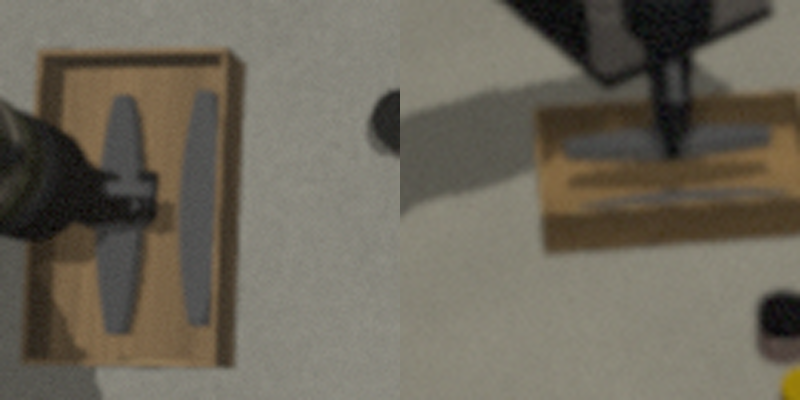

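The file is over empty floor: in the left half it spans rows 95–333 around x=122, parallel to the stacked files at x=200. Lower it.

```bash
python3 -m jog '[[0.6,-0.004,0,0.015,0],[0.6,0,0,0.01,0],[0.6,0,0,0.006,0],[0.6,0,0,0.004,0],[0.6,0,0,0,0]]'
```

```text
clock: 7.32
tcp_pos: [0.5104, 0.3501, 0.0268]
orientation: [-0.0, 0.011, 1.0, -0.0]
wrist_force: [-0.2, 0.7, -0.3]
finger_gap: 0.031
grip_force: 40.1
```

```bash
python3 -m jog '[[0.6,0,0,0.004,0],[0.6,0,0,0.003,0],[0.6,0,0,0.001,0],[0.6,0,0,0,0],[0.6,0,0,0,0]]'
```

```text
clock: 7.73
tcp_pos: [0.5109, 0.3505, 0.0194]
orientation: [0.0, 0.011, 1.0, -0.0]
wrist_force: [-0.1, -0.4, -0.4]
finger_gap: 0.0307
grip_force: 40.1
```

```bash
python3 -m jog '[[0.6,0,0,0.001,0],[0.0,0,0,0,0],[-0.1,0,0,0,0],[-0.1,0,0,0,0],[-0.1,0,0,0,0]]'
python3 -m jog '[[-0.1,0,0,-0.01,0],[-0.1,0,0,-0.03,0],[-0.1,0,0,-0.04,0],[-0.1,0,0,-0.04,0],[-0.1,0,0,0,0]]'
```

```text
clock: 8.15
tcp_pos: [0.511, 0.3505, 0.0184]
orientation: [0.0, 0.011, 1.0, 0.0]
wrist_force: [0.0, 0.6, -0.7]
finger_gap: 0.0473
grip_force: 0.0
clock: 8.57
tcp_pos: [0.5151, 0.3527, 0.1481]
orientation: [0.006, 0.011, 1.0, 0.003]
wrist_force: [1.5, 1.2, 0.9]
finger_gap: 0.047
grip_force: 0.0
```

```bash
python3 -m jog '[[-0.55,-0.01,-0.036,0,0],[-0.55,-0.01,-0.036,0,0],[-0.55,-0.01,-0.036,0,0],[-0.55,-0.01,-0.036,0,0],[-0.55,-0.01,-0.036,0,0]]' >/dev/null
python3 -m jog '[[-0.55,-0.01,-0.036,0,0],[-0.55,0,0,0.03,0],[-0.55,0,0,0.02,0],[-0.55,0,0,0,0],[-0.55,0,0,0,0]]'
python3 - <<'E'
from h import *
a=cam("top")["img"];b=cam("side")["img"]
save(np.hstack([cv2.resize(a[100:230,60:245],(440,309),interpolation=2),cv2.resize(b[80:200,210:330],(309,309),interpolation=2)]),"j1.png")
E
```

```text
clock: 9.4
tcp_pos: [0.565, 0.1328, 0.0879]
orientation: [-0.001, 0.012, 1.0, -0.0]
wrist_force: [-0.7, 0.1, 0.7]
finger_gap: 0.0664
grip_force: 0.0
```

View pics/j1.png

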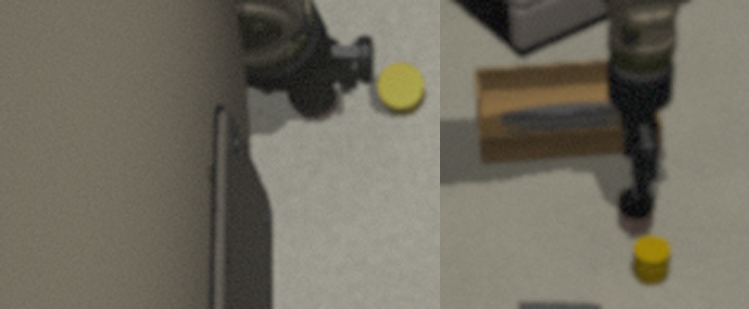

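The gripper is over the jar, whose lid shows at (312,98) left and (635,205) right. The computed gap to the yellow jar is about 17 mm. Descend and grip.

```bash
python3 -m jog '[[-0.55,-0.001,0,0.02,0],[-0.55,0,0,0.02,0],[-0.55,0,0,0.015,0],[-0.55,0,0,0.01,0],[-0.55,0,0,0,0]]'
python3 -m jog '[[0.3,0,0,0,0],[0.3,0,0,0,0],[0.3,0,0,0,0],[0.3,0,0,0,0],[0.3,0,0,0,0]]' 40
```

```text
clock: 9.92
tcp_pos: [0.5662, 0.1336, 0.0224]
orientation: [-0.001, 0.011, 1.0, -0.0]
wrist_force: [-0.8, 0.3, 0.2]
finger_gap: 0.0665
grip_force: 0.0
clock: 10.33
tcp_pos: [0.5684, 0.1335, 0.025]
orientation: [0.002, 0.011, 1.0, 0.0]
wrist_force: [-0.4, 0.5, 6.5]
finger_gap: 0.0448
grip_force: 41.3
```

```bash
python3 -m jog '[[0.3,0,0,-0.02,0],[0.3,0,0,-0.04,0],[0.3,0,0,-0.04,0],[0.3,0,0,-0.02,0],[0.3,0,0,0,0]]'
python3 -m jog '[[0.3,0.0025,-0.02,0,0],[0.3,0.005,-0.0385,0,0],[0.3,0.005,-0.0385,0,0],[0.3,0.005,-0.0385,0,0],[0.3,0.005,-0.0385,0,0]]' >/dev/null
python3 -m jog '[[0.3,0.005,-0.0385,0,0],[0.3,0.005,-0.0385,0,0],[0.3,0.005,-0.0385,0,0],[0.3,0.005,-0.0385,0,0],[0.3,0.005,-0.0385,0,0]]' >/dev/null
python3 -m jog '[[0.3,0.005,-0.0385,0,0],[0.3,0.005,-0.0385,0,0],[0.3,0.0025,-0.0185,0,0],[0.3,0,0,0,0],[0.3,0,0,0,0]]'
python3 - <<'E'
from h import *
a=cam("top")["img"];b=cam("side")["img"]
save(np.hstack([cv2.resize(a[80:220,300:440],(390,390),interpolation=2),cv2.resize(b[200:340,220:360],(390,390),interpolation=2)]),"j2.png")
E
```

```text
clock: 10.75
tcp_pos: [0.5705, 0.1333, 0.1495]
orientation: [0.005, 0.011, 1.0, 0.0]
wrist_force: [1.0, 0.6, -1.4]
finger_gap: 0.0449
grip_force: 41.1
clock: 12.0
tcp_pos: [0.4955, -0.3283, 0.1422]
orientation: [-0.001, 0.013, 1.0, 0.001]
wrist_force: [-0.4, -0.2, -0.4]
finger_gap: 0.0443
grip_force: 41.3
```

View pics/j2.png

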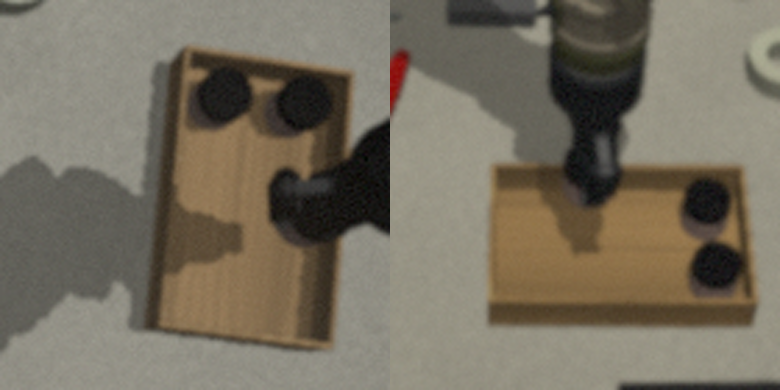

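The jar is held over the empty middle of the jar tray, clear of the two jars there (at (222,97) and (303,102) left). Lower it.

```bash
python3 -m jog '[[0.3,0,0,0.03,0],[0.3,0,0,0.03,0],[0.3,0,0,0.025,0],[0.3,0,0,0.015,0],[0.3,0,0,0,0]]' >/dev/null
python3 -m jog '[[0.3,0,0,0.006,0],[0.3,0,0,0.003,0],[0.3,0,0,0.001,0],[0.3,0,0,0,0],[0.3,0,0,0,0]]'
```

```text
clock: 12.93
tcp_pos: [0.4971, -0.3278, 0.0343]
orientation: [0.001, 0.011, 1.0, -0.001]
wrist_force: [-0.8, -0.1, -1.2]
finger_gap: 0.0451
grip_force: 41.3
```

```bash
python3 -m jog '[[0.3,0,0,0.002,0],[0.3,0,0,0.001,0],[0.3,0,0,0.001,0],[0.3,0,0,0,0],[0.3,0,0,0,0]]'
```

```text
clock: 13.35
tcp_pos: [0.4966, -0.3277, 0.03]
orientation: [0.0, 0.011, 1.0, -0.0]
wrist_force: [-2.7, 1.0, 5.7]
finger_gap: 0.0449
grip_force: 41.6
```

Contact with the floor (5.7 N). Release, lift clear and look.

```bash
python3 -m jog '[[-0.2,0,0,0,0],[-0.45,0,0,0,0],[-0.45,0,0,0,0],[-0.45,0,0,0,0],[-0.45,0,0,0,0]]'
python3 -m jog '[[-0.45,0,0,-0.01,0],[-0.45,0,0,-0.03,0],[-0.45,0,0,-0.04,0],[-0.45,0,0,-0.04,0],[-0.45,0,0,-0.04,0]]'
python3 -m jog '[[-0.45,0,0,-0.03,0],[-0.45,0.04,0,0,0],[-0.45,0.04,0,0,0],[-0.45,0,0,0,0],[-0.45,0,0,0,0]]'
python3 - <<'E'
from h import *
a=cam("top")["img"];b=cam("side")["img"]
save(np.vstack([np.hstack([cv2.resize(a[80:220,300:440],(290,290),interpolation=2),cv2.resize(b[210:350,220:360],(290,290),interpolation=2)]),np.hstack([cv2.resize(a[100:230,60:190],(290,290),interpolation=2),cv2.resize(b[80:180,200:300],(290,290),interpolation=2)])]),"end.png")
E
```

```text
clock: 13.77
tcp_pos: [0.4965, -0.3274, 0.0291]
orientation: [-0.0, 0.011, 1.0, 0.0]
wrist_force: [-0.3, 1.0, -0.2]
finger_gap: 0.0619
grip_force: 0.0
clock: 14.18
tcp_pos: [0.4961, -0.3271, 0.1916]
orientation: [-0.0, 0.011, 1.0, 0.0]
wrist_force: [0.7, -0.8, 0.3]
finger_gap: 0.0619
grip_force: 0.0
clock: 14.6
tcp_pos: [0.4148, -0.3252, 0.2203]
orientation: [0.0, 0.012, 1.0, -0.0]
wrist_force: [1.1, -1.5, -0.2]
finger_gap: 0.0622
grip_force: 0.0
```

View pics/end.png

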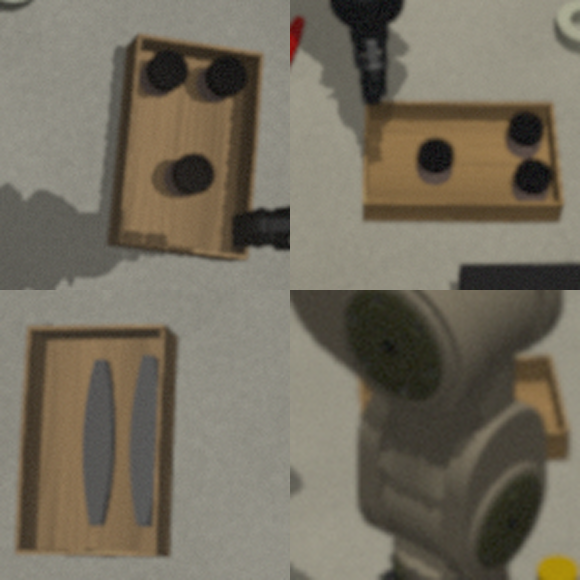

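The jar stands upright on the jar tray floor (lid at (193,174) upper left). The file lies flat in its tray (x≈99, rows 360–525 lower left). The gripper is well clear, so I'm handing in.

```bash
python3 -c "
from workcell import env
print(env.hand_in())"
```

```text
the job is handed in; nothing more can be done
None
```

I handed the job in at about 14.7 s with the nail file lying flat in the file tray and the gel jar upright on the jar tray floor; the last pictures show both in place, but the judge's result was not reported back.

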